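Open the barrier and dock the chamber

TASK

Put the clear chamber away in its dock. First push the red-and-white barrier arm up, steadily and without flinging it, past its balance point so that it stays up by itself; then push the chamber along the bench, between the rails, fully home against the end stop. Only push: the chamber stays flat on the bench, and the other things are left where they are.

Things in the scene. Friction and masses are not known exactly. Their poses are not given: they have to be found in the camera images.
- dock: Fixed aluminium dock: a lane along its +y axis. Origin on the bench, lane centre, under the barrier arm; +x across the lane, away from the robot. Rails 35 mm high, inner faces at x = -62 and +65 mm, y = -20 to +225 mm; lead-ins to y = -55 mm flare 22 mm wider each side. Slim arm-rest post, 129 mm high, at x = -102, y = 0. Arm's hinge post, 95 mm high, at x = +110, y = +29 to +51 mm.
- lane_end (a point): Centre of the end stop's face at the far end of the lane, on the bench: x = 0, y = +225 mm in the dock's frame, same axes. The stop is 35 mm high. The chamber is fully home when its origin lies 86 mm before this point.
- barrier (a joint): Barrier arm angle, rad. 0: lowered on its rest, across the lane, tip towards dock -x, sloping 12 deg up from hinge to tip. Grows as the tip goes up and over towards dock +x, to the upper stop at 1.78 (arm leans 24 deg beyond upright). A counterweight behind the hinge balances it near 0.9: below, it falls back; above, it swings to the upper stop by itself and stays. Damped; light (about 1 N at the tip).
- barrier_tip (a point): Outermost point of the barrier arm's free end, on its centre line; moves with the arm. The arm is a red-and-white round bar of 18 mm diameter (black rubber tip 21 mm), 260 mm from hinge axis to tip. Lowered, the tip is 139 mm above the bench, and its outer 35 mm overhang beyond the rest post with nothing beneath.
- barrier_pivot (a point): Point on the arm's hinge axis (parallel to the dock's y), in the arm's plane, fixed: x = +110, y = 0, z = 85 mm in the dock's frame; its axes are the dock's.
- chamber: Loose clear box with blue-rimmed lid, clipped shut, 0.42 kg, before the lane's mouth (dock -y side). Origin: centre of its underside; its y axis roughly along the lane. Rim, 84 to 106 mm up: y +-96, x -60 to +63 mm, clip at x = -65; a lid port rises to 130 mm. Below the rim it is y +-86, x -50 to +53 mm: 13 mm play each side between the rails. The rim passes over rails and stop.
- gauze: Bystander: pack of white gauze with a blue band, 58 x 87 x 28 mm, origin under its centre.
- vial_orange: Bystander: small white vial with orange cap, 22 mm diameter, 47 mm high, origin under its centre.
- vial_green: Bystander: small cream vial with green cap, 22 mm diameter, 47 mm high, origin under its centre.
- tape: Bystander: roll of beige tape lying flat, 101 mm diameter, 19 mm high, origin under its centre.
- marker: Bystander: blue marker pen lying on the bench, 123 mm long, 14 mm thick, origin under its centre.

How it is judged:
On the way, in this order (a step that is already met when the one before it is completed fails the run):
1. the barrier arm is up at its upper stop, while the chamber is still outside (value of joint barrier above 1.65 rad and y of chamber in the frame of dock below -0.1 m), for 0.2 s.
2. the chamber is home against the end stop (y of chamber in the frame of dock above 0.125 m), for 0.2 s.
At the end, for the whole second after the job is handed in: The barrier arm stays up at its upper stop (joint above 1.65), and the chamber stands flat and still on the bench between the rails, within 14 mm of the end stop (origin more than 125 mm along the lane, within 18 mm of the lane's centre line and 0.2 rad of its direction) (value of joint barrier above 1.65 rad and y of chamber in the frame of dock above 0.125 m and x of chamber in the frame of dock between -0.018 and 0.018 m and angle between the y axis of chamber and the y axis of dock, either way round below 0.2 rad and angle between chamber's own z axis and vertical below 0.05 rad and height (world z) of chamber below 0.006 m and linear speed of chamber below 0.01 m/s); the robot touches nothing.
It fails at once if the chamber is lifted off the bench or tipped (height (world z) of chamber above 0.015 m or angle between chamber's own z axis and vertical above 0.15 rad).
It fails at once if the barrier arm is flung (faster than 4 rad/s) (velocity of joint barrier above 4 rad/s).
It fails at once if another thing is moved by more than 30 mm (distance of any of gauze, vial_orange, vial_green, tape, marker from where it was at the start of the episode above 0.03 m).
It also fails if it takes over 61 s, if anything falls off the work surface, if the arm or the gripper's body presses on something with over 40 N, if the wrist force passes 120 N, or if a joint passes its speed limit or range.

ROBOT

A 6-joint arm with a two-finger parallel gripper is mounted at the origin on the work surface; the furniture and walls round the work are solid. World frame = base frame: x ahead of the robot, y to its left, z up, the work surface at z = 0. Lengths are in m, angles in rad, forces in N, time in s.
With the tool pointing down it reaches from about 0.35 to 0.85 m from the base axis. Payload 8.1 kg.
Tool frame: the origin (TCP) lies midway between the tips of the shut fingers; the grasp point (between the pads) lies 19 mm behind it (robot.grip_point_offset is the distance from the TCP to the grasp point, in m); z points along the fingers, y is the line along which they close (so a half turn about z gives the same grasp; the last joint's range is limited). The gripper opens to 93 mm and grips with 3 to 60 N. Pads are 15 mm wide; open, the fingers measure 128 mm over their backs; the gripper's body (75 mm by 188 mm) begins 65 mm behind the grasp point.
Start: joints at [1.159, 0.13, 1.488, -0, 1.523, -0.085], TCP at [0.193, 0.568, 0.19] pointing down, gripper open.
Joint ranges: [-2.96, 2.96], [-0.89, 2.26], [0.02, 2.5], [-1.34, 4.48], [0, 2.73], [-2.66, 2.66]. Speed limits (rad/s): [2.39, 2.39, 2.79, 3.14, 3.14, 3.14].

INTERFACE

Orientations are given as a rotation vector (axis times angle).
In Python, from plant import robot, read_camera, job gives the robot as it stands.
- The arm moves only by the shell command python3 -m inch 'ROWS' [FORCE]. ROWS is JSON, one flat list of numbers, 5 for each row, row after row: the shift along the world's x, y, z in mm, then the turn about the world's z in degrees, then the opening in per cent of the stroke, from 0 (shut) to 100 (fully open). In form: [dx, dy, dz, yaw, hand, dx, dy, dz, yaw, hand, ...]. A call has 1 to 10 rows; each row is the pose to reach, as a shift and turn from the pose commanded when the call began; what a row does not reach only later rows make up. A row lasts 1/12 s, in which the tool goes at most 41.7 mm and 7.16 degrees, less where a joint would pass 70% of its speed; a pose out of reach is approached as far as the arm can. A call with a gripper value outside its range is refused whole. The fingers move at their own pace and stop on an object; FORCE is the grip in N (left out, the last holds). Time passes only in rows, so rows that repeat a pose let the fingers close. It gives the time, the measured TCP pose, the force, the opening and the grip force at its end, in the units of the state.
- robot.read_state(): the state, without advancing time (a new reading comes with each control period).
- read_camera(name): name is "side" or "top"; returns a dict with "image" (420x560x3 uint8, blue, green, red), "K" (3x3 intrinsics, pixels), "extrinsics" (4x4, takes a point from world to camera coordinates). Camera axes: x right, y down, z forward; pixel columns grow to the right and rows downward; lengths in m; the calibration is good to about 2 mm. A picture is of the moment at which its call begins. There is no depth.
- job.close_job(): hands the job in; it is judged then, once.
The state is a dict: "t": time; "q": joint angles; "dq": joint speeds; "joint_torque": joint torques, N m; "tool_pos": TCP position; "orientation": TCP orientation; "force": force on the tool from outside, world axes, zero at the start; "wrist_torque": the same for the moment, N m; "opening": finger opening in m; "gripper_force": force on a finger pad.
Only numpy, scipy, OpenCV 4.12 (cv2) and the standard library are available. Lean on these libraries where they do the work, as an engineer would, in place of code of your own. Each camera call takes 0.05 s, during which the arm holds its last target. There are 200 camera calls.

## Working session

There is one attempt and no reset: what is moved stays moved. The work goes in short steps, Python scripts to look and compute and a shell command to move; the robot and the scene stay as the last step left them, time stands still between calls to the robot, and variables do not carry over. Pictures are saved under pics/ and viewed, at most 10 in all, crops included, and the job is handed in when it is done.

```bash
mkdir -p pics; python3 - <<'E'
from plant import robot, read_camera
import cv2,numpy as np
for n in("side","top"):
    c=read_camera(n);cv2.imwrite(f"pics/{n}0.png",c["image"]);np.savez(f"{n}.npz",**c)
    print(n,c["K"].round(1).tolist(),c["extrinsics"].round(3).tolist())
print(robot.read_state())
E
```

```text
side [[444.9, 0.0, 278.4], [0.0, 444.9, 216.8], [0.0, 0.0, 1.0]] [[-0.999, -0.041, 0.015, 0.53], [-0.03, 0.392, -0.92, 0.111], [0.032, -0.919, -0.393, 1.432], [0.0, 0.0, 0.0, 1.0]]
top [[436.4, 0.0, 279.0], [0.0, 436.4, 209.9], [0.0, 0.0, 1.0]] [[-0.015, -1.0, -0.004, 0.045], [-0.986, 0.016, -0.168, 0.52], [0.168, 0.001, -0.986, 1.068], [0.0, 0.0, 0.0, 1.0]]
{'t': 0.1, 'q': array([ 1.15858822e+00,  1.31074019e-01,  1.48917536e+00,  2.43235190e-05,
        1.52296722e+00, -8.54191573e-02]), 'dq': array([ 0.00062901, -0.00176089, -0.00377806,  0.00020893, -0.00062263,
       -0.00025565]), 'joint_torque': array([ 1.45853170e-03, -5.61331558e+01, -4.93101239e+01,  7.71080889e-02,
        2.87414395e-02,  3.02476359e-06]), 'tool_pos': array([0.19236201, 0.56774921, 0.18929657]), 'orientation': array([-5.10970644e-01, -3.09933007e+00,  2.46260210e-03]), 'force': array([ 0.46910379,  0.66442893, -0.26398295]), 'wrist_torque': array([-0.0201356 , -0.03394089, -0.07815506]), 'gripper_force': 0.0, 'opening': 0.09314979879763163}
```

View pics/side0.png

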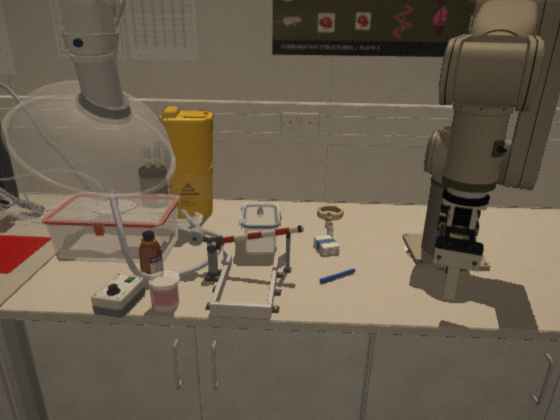

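View pics/top0.png

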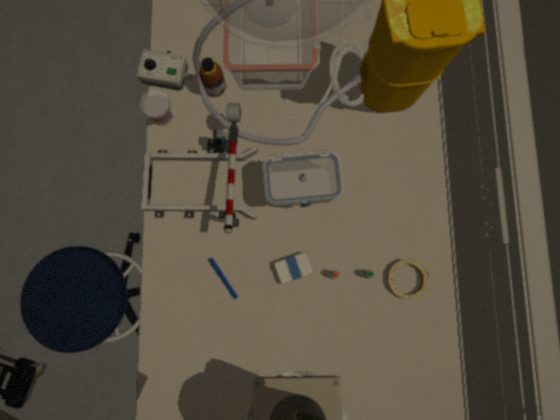

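The side view shows the barrier arm from (215,240) to its tip at about (298,229), and the chamber at (260,225). In the top view the tip is near (228,228), the lane runs left to its stop at col ~148, and the chamber is at (302,178).

```bash
cat > h.py <<'E'
import numpy as np
def ray(c,u,v):
    R=c["extrinsics"][:3,:3];t=c["extrinsics"][:3,3]
    return -R.T@t, R.T@np.linalg.inv(c["K"])@np.array([u,v,1.])
def onz(c,u,v,z):
    o,d=ray(c,u,v);return (o+d*(z-o[2])/d[2])
E
python3 - <<'E'
import cv2
im=cv2.imread("pics/top0.png")[110:250,130:350]
im=cv2.convertScaleAbs(im,alpha=1.5)
im=cv2.resize(im,None,fx=3.6,fy=3.6,interpolation=cv2.INTER_CUBIC);cv2.imwrite("pics/tc.png",im)
E
```

```text
(no output)
```

View pics/tc.png

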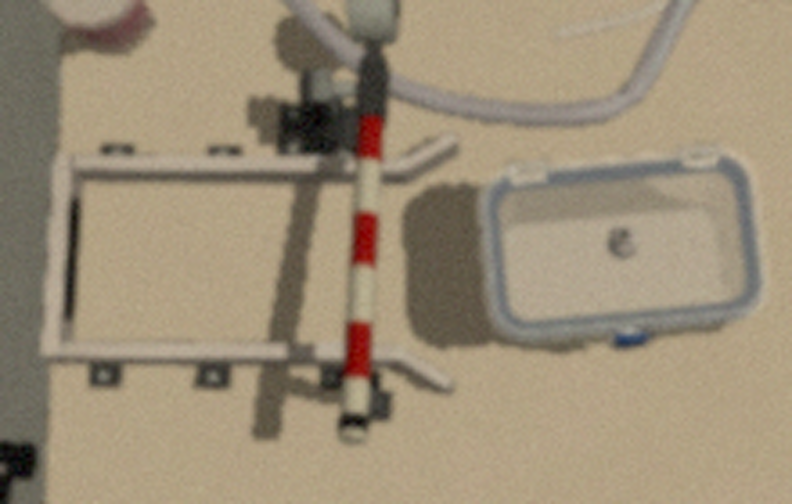

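The crop shows the rail inner edges at rows ~180 and ~345 and the stop face at col ~77. The chamber rim corners are at (485,185), (745,152), (760,305), (505,342), so it is yawed slightly, and the arm tip is at (352,438).

```bash
python3 - <<'E'
import numpy as np
from h import *
np.set_printoptions(precision=4,suppress=True)
t=dict(np.load("top.npz"));s=dict(np.load("side.npz"))
f=lambda u,v,z:onz(t,130+u/3.6,110+v/3.6,z)
print("cam",ray(t,0,0)[0])
for n,u,v,z in [("far a",85,180,.035),("far b",385,180,.035),("near a",75,345,.035),("near b",385,347,.035),("stop",77,262,.035),("tip",352,438,.139),("weight",373,20,.06),("c1",485,185,.106),("c2",745,152,.106),("c3",760,305,.106),("c4",505,342,.106),("pivotish",373,95,.09),
 ("clip",632,340,.09)]: print(n,f(u,v,z))
# tip by two views
o1,d1=ray(t,130+352/3.6,110+438/3.6);o2,d2=ray(s,300,229)
a=np.linalg.lstsq(np.c_[d1,-d2],o2-o1,rcond=None)[0];print(o1+a[0]*d1,o2+a[1]*d2)
for n,u,v,z in [("gauze",293,268,.028),("org",335,274,.047),("grn",370,273,.047),("mark",223,278,.01),("bottle",211,75,.12)]:print(n,onz(t,u,v,z))
E
```

```text
cam [0.3333 0.0354 1.1407]
far a [0.6603 0.3638 0.035 ]
far b [0.6567 0.145  0.035 ]
near a [0.5381 0.3669 0.035 ]
near b [0.5331 0.1448 0.035 ]
stop [0.599  0.3675 0.035 ]
tip [0.4553 0.1557 0.139 ]
weight [0.7696 0.1513 0.06  ]
c1 [0.6313 0.0698 0.106 ]
c2 [ 0.6518 -0.1081  0.106 ]
c3 [ 0.545  -0.1141  0.106 ]
c4 [0.5224 0.0575 0.106 ]
pivotish [0.7022 0.148  0.09  ]
clip [ 0.5253 -0.0285  0.09  ]
[0.4559 0.1563 0.1339] [0.465  0.1556 0.135 ]
gauze [0.3738 0.0036 0.028 ]
org [ 0.3568 -0.0997  0.047 ]
grn [ 0.3579 -0.1865  0.047 ]
mark [0.3518 0.1829 0.01  ]
bottle [0.8534 0.2018 0.12  ]
```

```bash
python3 -m inch '[15,-22,10,3,100,35,-52,30,6,100,56,-84,50,10,100,78,-116,61,14,100,100,-150,61,17,100,122,-182,61,17,100,144,-215,61,17,100,166,-248,61,17,100,186,-278,61,17,100,200,-300,61,17,100]' && python3 -m inch '[20,-28,0,0,100,40,-58,0,0,100,58,-86,0,0,100,70,-104,0,0,100,77,-112,0,0,100,77,-112,0,0,100]'; python3 - <<'E'
from plant import robot, read_camera
import cv2,numpy as np
from h import *
s=robot.read_state();print(s["tool_pos"],s["orientation"],s["force"],s["t"])
c=read_camera("side");cv2.imwrite("pics/side1.png",cv2.resize(c["image"][110:330,150:410],None,fx=2.6,fy=2.6,interpolation=2))
E
```

```text
t: 0.93
tool_pos: [0.3936, 0.2656, 0.2509]
orientation: [0.049, 3.141, -0.001]
force: [-0.1, 0.4, 0.9]
opening: 0.0926
gripper_force: 0.0
t: 1.43
tool_pos: [0.4703, 0.1547, 0.2507]
orientation: [-0.052, -3.14, 0.001]
force: [0.2, 0.7, -0.2]
opening: 0.0928
gripper_force: 0.0
[0.47028532 0.15473347 0.25067987] [-5.18159981e-02 -3.14036982e+00  7.11862542e-04] [ 0.18462657  0.66552467 -0.17175616] 1.4333
```

View pics/side1.png

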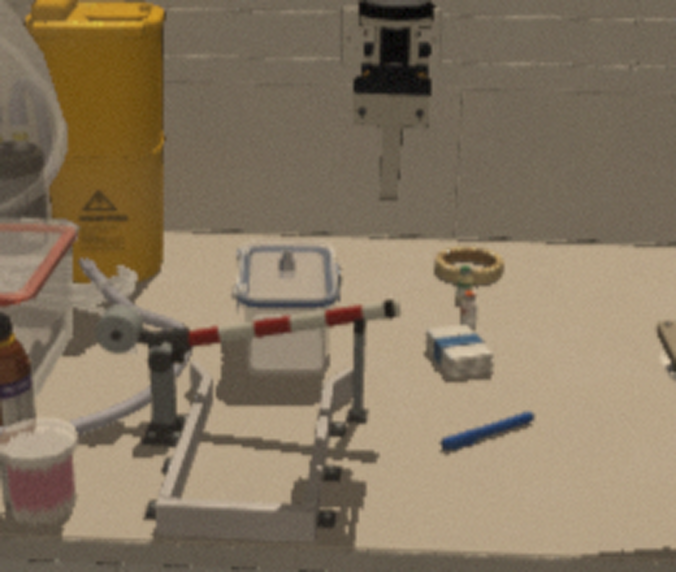

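The open fingers straddle the overhanging tip (about x 366–400 in the crop) and are clear of the rest post, so I'll descend and pinch lightly.

```bash
python3 -m inch '[1,1,-20,0,100,2,1,-50,0,100,2,1,-80,0,100,2,1,-110,0,100,2,1,-128,0,100,2,1,-134,0,100,2,1,-134,0,50,2,1,-134,0,30,2,1,-134,0,15,2,1,-134,0,0]' 6 && python3 -m inch '[0,0,0,0,0,0,0,0,0,0,0,0,0,0,0,0,0,0,0,0,0,0,0,0,0]' 6
```

```text
t: 2.32
tool_pos: [0.4729, 0.1579, 0.1193]
orientation: [0.047, 3.138, 0.001]
force: [0.4, 0.5, 0.0]
opening: 0.0708
gripper_force: 0.0
t: 2.73
tool_pos: [0.4716, 0.1572, 0.1173]
orientation: [0.048, 3.141, -0.0]
force: [0.6, 0.8, 0.1]
opening: 0.0376
gripper_force: 0.0
```

```bash
python3 -m inch '[0,0,0,0,0,0,0,0,0,0,0,0,0,0,0,0,0,0,0,0,0,0,0,0,0,0,0,0,0,0]' 6;  python3 - <<'E'
import numpy as np
# arc of grasp point about pivot, relative shifts; pivot at x=.471+r*cos(12)
r=.242
for d in range(12,93,8):
    a=np.radians(d);a0=np.radians(12)
    print(d-12,round(1e3*r*(np.cos(a0)-np.cos(a))),round(1e3*r*(np.sin(a)-np.sin(a0))))
E
```

```text
t: 3.23
tool_pos: [0.472, 0.1563, 0.118]
orientation: [0.048, 3.141, -0.003]
force: [-1.8, -5.4, 8.4]
opening: 0.0058
gripper_force: 5.5
0 0 0
8 9 32
16 23 63
24 41 92
32 63 118
40 88 140
48 116 159
56 146 174
64 178 184
72 211 190
80 245 192
```

```bash
python3 - <<'E'
from plant import robot, read_camera
import cv2,numpy as np
a=read_camera("side");b=read_camera("top")
f=lambda i:cv2.convertScaleAbs(cv2.resize(i,(400,400),interpolation=2),alpha=1.4)
cv2.imwrite("pics/s2.png",np.hstack([f(a["image"][190:290,220:320]),f(b["image"][160:260,190:290])]))
print(robot.read_state())
E
```

```text
{'t': 3.3333, 'q': array([ 2.18057207e-01, -1.04699494e-01,  1.85771429e+00, -1.64276807e-03,
        1.38737557e+00, -1.32199318e+00]), 'dq': array([ 0.00166687, -0.00495461, -0.00666262,  0.00141633, -0.00134334,
        0.00106159]), 'joint_torque': array([ 1.84221346e+00, -3.77322721e+01, -4.37307215e+01,  1.49898961e+00,
       -9.94307622e-01,  2.23610247e-02]), 'tool_pos': array([0.47233336, 0.1564302 , 0.11845989]), 'orientation': array([ 4.78011166e-02,  3.13968479e+00, -2.03078102e-03]), 'force': array([-1.11921409, -4.61906799,  9.87442397]), 'wrist_torque': array([-0.8443847 ,  0.40345879,  0.02409098]), 'gripper_force': 5.613868434447795, 'opening': 0.0023373269452090385}
```

View pics/s2.png

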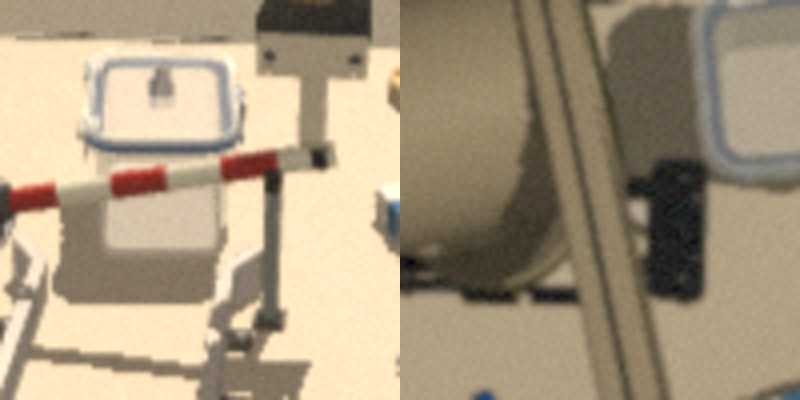

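The left half shows the finger ending at the bar's top edge (full-image about (298,227)), not in front of it. The tip itself is still at (300,229). I'll check the geometry.

```bash
python3 - <<'E'
import numpy as np
s=dict(np.load("side.npz"))
P=lambda p:(lambda q:(s["K"]@q/q[2])[:2].round(1))(s["extrinsics"][:3,:3]@np.array(p)+s["extrinsics"][:3,3])
for n,p in [("tcp",(.472,.156,.118)),("tcp finger front",(.472,.173,.118)),("tip",(.4555,.156,.139)),("grip bar",(.472,.156,.135)),("tcp z135 y130",(.472,.13,.118))]:print(n,P(p))
E
python3 -m inch '[0,0,0,0,10,0,0,0,0,30,0,0,0,0,50,0,0,0,0,50]'; python3 - <<'E'
from plant import robot, read_camera
import cv2,numpy as np
a=read_camera("side");b=read_camera("top")
f=lambda i:cv2.convertScaleAbs(cv2.resize(i,(400,400),interpolation=2),alpha=1.4)
cv2.imwrite("pics/s3.png",np.hstack([f(a["image"][190:290,220:320]),f(b["image"][160:260,190:290])]))
E
```

```text
tcp [297.3 234.4]
tcp finger front [297.3 237. ]
tip [303.4 227.9]
grip bar [297.5 229. ]
tcp z135 y130 [297.3 230.6]
t: 3.67
tool_pos: [0.4713, 0.1572, 0.1169]
orientation: [-0.047, -3.141, 0.0]
force: [-1.3, 1.6, -0.3]
opening: 0.0245
gripper_force: 0.0
```

View pics/s3.png

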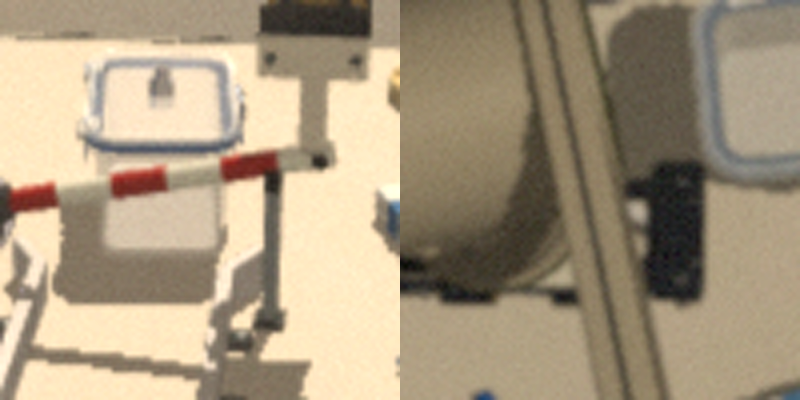

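```bash
python3 - <<'E'
import numpy as np,cv2
s=dict(np.load("side.npz"))
P=lambda p:(lambda q:(s["K"]@q/q[2])[:2].round(1))(s["extrinsics"][:3,:3]@np.array(p)+s["extrinsics"][:3,3])
for n,p in [("t1 front pad face",(.4703,.155+.0465,.2507)),("t1 front back",(.4703,.155+.064,.2507)),("t0 ",(.1924-.015,.5677-.044,.1893)),("t0b ",(.1924+.02,.5677+.06,.1893)),("now",(.4713,.157+.03,.117))]:print(n,P(p))
from plant import read_camera
c=read_camera("side")["image"]
cv2.imwrite("pics/s4.png",cv2.resize(c[200:250,260:320],(720,600),interpolation=2))
E
```

```text
t1 front pad face [299.6 196. ]
t1 front back [299.6 198.4]
t0  [446.7 285.9]
t0b  [444.8 316.7]
now [297.6 239.6]
```

View pics/s4.png

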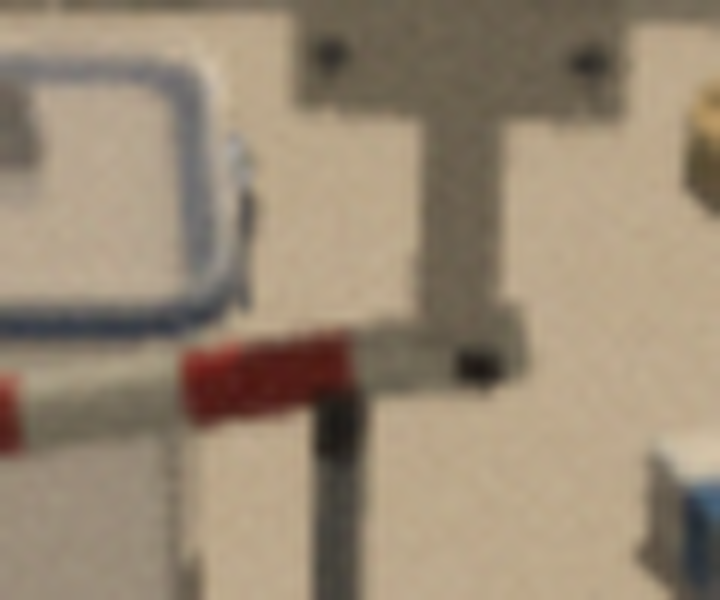

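The front finger's bottom sits at row 229, about 10 px (25 mm) higher than the TCP projects. The open fingers evidently arc upwards, so they only caught the bar's top. I'll go 27 mm lower and close again.

```bash
python3 -m inch '[0,0,0,0,80,0,0,0,0,80,0,0,0,0,80,0,0,-15,0,80,0,0,-27,0,60,0,0,-27,0,40,0,0,-27,0,20,0,0,-27,0,0,0,0,-27,0,0,0,0,-27,0,0]' 6 && python3 -m inch '[0,0,0,0,0,0,0,0,0,0,0,0,0,0,0,0,0,0,0,0,0,0,0,0,0,0,0,0,0,0]' 6
```

```text
t: 4.65
tool_pos: [0.4721, 0.1574, 0.0909]
orientation: [0.047, 3.14, 0.0]
force: [0.6, 0.7, -0.3]
opening: 0.0321
gripper_force: 0.0
t: 5.15
tool_pos: [0.4719, 0.1559, 0.0907]
orientation: [0.048, 3.141, -0.004]
force: [-0.6, -5.3, 2.2]
opening: 0.0198
gripper_force: 6.0
```

```bash
python3 -m inch '[0,-3,0,0,0,0,-3,0,0,0,0,-3,0,0,0]' 12 && python3 -m inch '[4,0,16,0,0,9,0,32,0,0,16,0,48,0,0,23,0,63,0,0,32,0,78,0,0,41,0,92,0,0,41,0,92,0,0]' 12
python3 - <<'E'
from plant import read_camera
import cv2
c=read_camera("side")["image"]
cv2.imwrite("pics/s5.png",cv2.resize(c[140:290,180:330],(600,600),interpolation=2))
E
```

```text
t: 5.4
tool_pos: [0.472, 0.1557, 0.0907]
orientation: [0.047, 3.14, 0.004]
force: [-0.2, 6.9, 0.4]
opening: 0.0198
gripper_force: 12.0
t: 5.98
tool_pos: [0.515, 0.1547, 0.1858]
orientation: [0.047, 3.137, 0.002]
force: [-4.3, 0.8, 3.3]
opening: 0.0198
gripper_force: 12.0
```

View pics/s5.png

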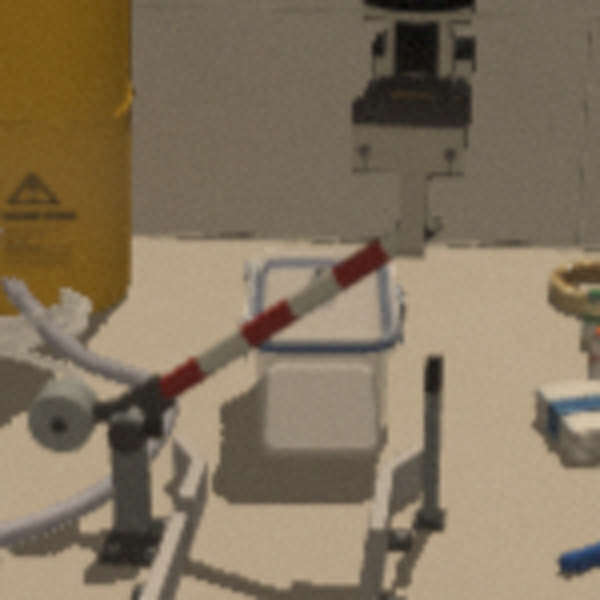

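The arm is held in the fingers at (405,240) in the crop and is about 24° raised. Carrying on over the balance point.

```bash
python3 -m inch '[11,0,13,0,0,22,0,26,0,0,34,0,37,0,0,47,0,48,0,0,61,0,58,0,0,75,0,67,0,0,90,0,75,0,0,105,0,82,0,0,121,0,87,0,0,137,0,92,0,0]' 12 && python3 -m inch '[0,0,0,0,0,0,0,0,0,10,0,0,0,0,25,0,0,0,0,40,0,0,0,0,50,0,0,0,0,50,0,0,0,0,50,0,0,0,0,50,0,0,0,0,50,0,0,0,0,50]' 12
python3 - <<'E'
from plant import read_camera
import cv2
c=read_camera("side")["image"]
cv2.imwrite("pics/s6.png",cv2.resize(c[110:290,150:330],(600,600),interpolation=2))
E
```

```text
t: 6.87
tool_pos: [0.6498, 0.1511, 0.2744]
orientation: [-0.051, -3.14, 0.007]
force: [-2.4, -12.6, 5.5]
opening: 0.0175
gripper_force: 12.4
t: 7.7
tool_pos: [0.6495, 0.1544, 0.2742]
orientation: [-0.047, -3.141, -0.0]
force: [-0.0, 0.1, 0.3]
opening: 0.0465
gripper_force: 0.0
```

View pics/s6.png

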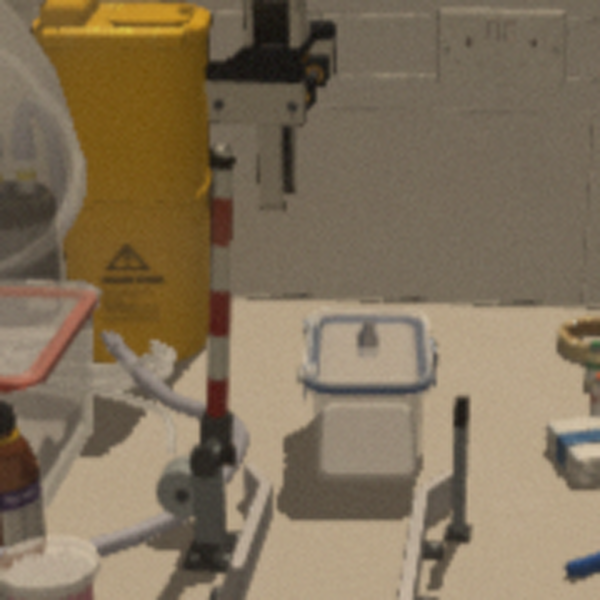

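The arm stands upright at col 222 in the crop, past balance and clear of the fingers. I'll back off and go round behind the chamber with the hand turned across the lane.

```bash
python3 -m inch '[-20,0,0,0,50,-50,0,0,0,50,-57,-30,0,-7,55,-57,-65,0,-14,60,-57,-100,0,-21,60,-57,-135,0,-28,60,-57,-170,0,-35,60,-57,-200,0,-42,60,-57,-230,0,-49,60,-57,-260,0,-56,60]' && python3 -m inch '[0,-30,0,-7,60,0,-55,0,-14,60,0,-68,-20,-21,60,0,-68,-50,-28,60,0,-68,-80,-33,60,0,-68,-110,-33,60,0,-68,-140,-33,60,0,-68,-170,-33,60,0,-68,-195,-33,60,0,-68,-210,-33,60]'
python3 - <<'E'
from plant import read_camera,robot
import cv2,numpy as np
print(robot.read_state()["q"])
a=read_camera("side")["image"];b=read_camera("top")["image"]
f=lambda i:cv2.convertScaleAbs(cv2.resize(i,None,fx=2.2,fy=2.2,interpolation=2),alpha=1.4)
cv2.imwrite("pics/s7.png",np.hstack([f(a[110:310,160:330]),f(b[70:270,180:370])]))
np.savez("top2.npz",image=b)
E
```

```text
t: 8.58
tool_pos: [0.5924, -0.1073, 0.2745]
orientation: [1.525, 2.746, 0.0]
force: [0.3, 0.3, -0.3]
opening: 0.0557
gripper_force: 0.0
t: 9.42
tool_pos: [0.5906, -0.173, 0.0605]
orientation: [-2.233, -2.205, 0.003]
force: [0.4, -0.3, 0.0]
opening: 0.0559
gripper_force: 0.0
[-3.68203952e-01  2.69616578e-01  1.57229183e+00  2.70909293e-05
  1.30401294e+00 -3.55574193e-01]
```

View pics/s7.png

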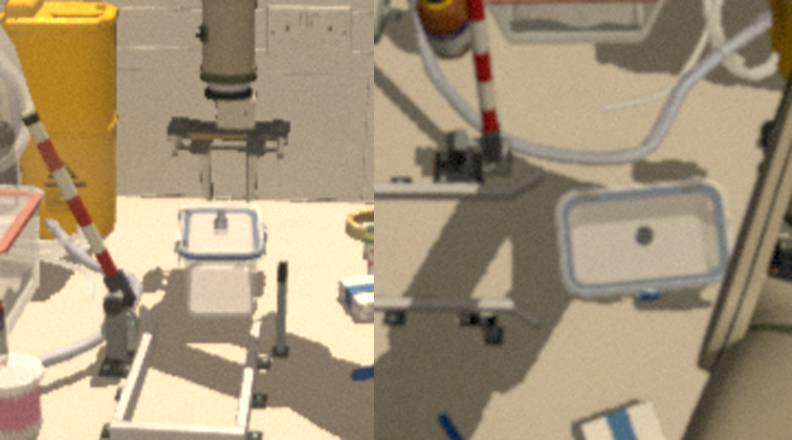

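The barrier leans at its upper stop, the chamber (640,235 in the right half) is unmoved, and the hand is behind it. Pushing.

```bash
python3 -m inch '[0,10,0,0,60,0,20,0,0,60,0,28,0,0,60,0,36,0,0,60,0,44,0,0,60,1,52,0,0,60,1,60,0,0,60,1,68,0,0,60,1,76,0,0,60,1,84,0,0,60]' && python3 -m inch '[0,10,0,0,60,0,20,0,0,60,0,30,0,0,60,1,40,0,0,60,1,50,0,0,60,1,60,0,0,60,1,70,0,0,60,1,80,0,0,60,1,85,0,0,60,1,85,0,0,60]'
python3 - <<'E'
from plant import read_camera
import cv2,numpy as np
a=read_camera("side")["image"];b=read_camera("top")["image"]
f=lambda i:cv2.convertScaleAbs(cv2.resize(i,None,fx=2.2,fy=2.2,interpolation=2),alpha=1.4)
cv2.imwrite("pics/s8.png",np.hstack([f(a[110:330,160:330]),f(b[70:290,140:330])]))
E
```

```text
t: 10.35
tool_pos: [0.5943, -0.0898, 0.0652]
orientation: [2.234, 2.206, 0.0]
force: [-0.0, -5.2, 3.3]
opening: 0.0558
gripper_force: 2.7
t: 11.18
tool_pos: [0.5949, -0.0034, 0.0648]
orientation: [2.234, 2.208, 0.002]
force: [-0.6, 0.4, 0.5]
opening: 0.0558
gripper_force: 0.0
```

View pics/s8.png

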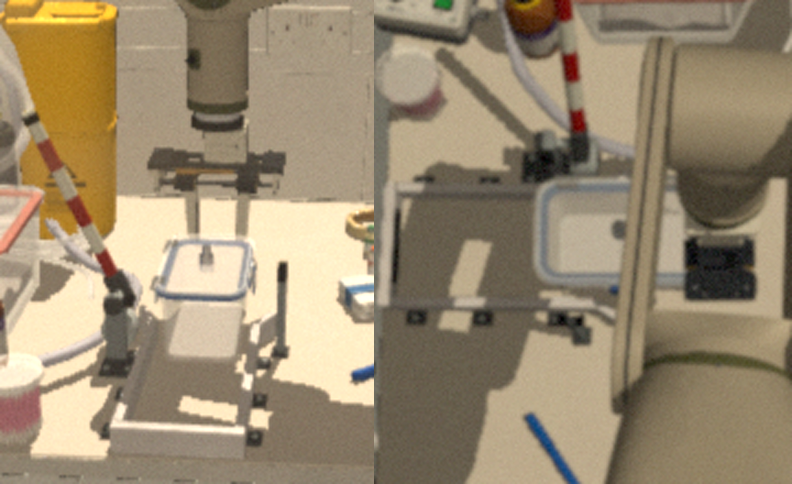

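The chamber is squared up and entering between the rails (right half, rim cols 537–690), with the barrier still up. I've now used one picture more than the 10 allowed, so from here I'll go by numbers only.

```bash
python3 -m inch '[0,8,0,0,60,0,18,0,0,60,0,28,0,0,60,0,38,0,0,60,1,48,0,0,60,1,58,0,0,60,1,68,0,0,60,1,78,0,0,60,1,85,0,0,60,1,90,0,0,60]' && python3 -m inch '[0,8,0,0,60,0,16,0,0,60,0,24,0,0,60,0,32,0,0,60,1,40,0,0,60,1,48,0,0,60,1,56,0,0,60,1,64,0,0,60,1,70,0,0,60,1,75,0,0,60]'
```

```text
t: 12.12
tool_pos: [0.5954, 0.0865, 0.0641]
orientation: [-2.234, -2.208, 0.0]
force: [-0.1, -3.8, 0.1]
opening: 0.0561
gripper_force: 1.7
t: 12.95
tool_pos: [0.5965, 0.1611, 0.0642]
orientation: [-2.235, -2.208, 0.0]
force: [-0.8, -2.8, -0.2]
opening: 0.0559
gripper_force: 1.6
```

Now slow steps until the stop shows up as force.

```bash
python3 -m inch '[0,3,0,0,60,0,6,0,0,60,0,9,0,0,60,0,12,0,0,60,0,15,0,0,60,0,15,0,0,60]' && python3 -m inch '[0,2,0,0,60,0,4,0,0,60,0,6,0,0,60,0,8,0,0,60,0,8,0,0,60]'
```

```text
t: 13.45
tool_pos: [0.5965, 0.1758, 0.0642]
orientation: [-2.235, -2.207, -0.0]
force: [0.1, -1.7, -0.6]
opening: 0.0556
gripper_force: 0.6
t: 13.87
tool_pos: [0.5966, 0.1837, 0.0642]
orientation: [-2.235, -2.207, -0.0]
force: [-0.3, -1.2, -0.1]
opening: 0.056
gripper_force: 0.9
```

```bash
python3 -m inch '[0,2,0,0,60,0,4,0,0,60,0,5,0,0,60]' && python3 -m inch '[0,2,0,0,60,0,4,0,0,60,0,4,0,0,60]'
```

```text
t: 14.12
tool_pos: [0.5966, 0.1866, 0.0644]
orientation: [2.234, 2.206, -0.004]
force: [-2.1, -15.1, 5.3]
opening: 0.0557
gripper_force: 7.2
t: 14.37
tool_pos: [0.5966, 0.1867, 0.0647]
orientation: [2.233, 2.202, -0.011]
force: [-4.2, -26.3, 9.0]
opening: 0.056
gripper_force: 13.3
```

Firm contact at the expected place, so the chamber is home. I'll back off, lift clear and check numerically.

```bash
python3 -m inch '[0,-5,0,0,60,0,-15,0,0,60,0,-30,0,0,60,0,-50,0,0,60,0,-75,0,0,60,0,-100,0,0,60,0,-130,20,0,60,0,-160,50,0,60,0,-190,80,0,60,0,-220,110,0,60]' && python3 -m inch '[-20,-30,20,0,60,-40,-60,40,0,60,-60,-90,60,0,60,-80,-120,60,0,60,-100,-140,60,0,60,-110,-150,60,0,60,-110,-150,60,0,60]'
python3 - <<'E'
from plant import read_camera
import cv2,numpy as np
from h import *
for n,box in(("top",(130,250,130,260)),):
    c=read_camera(n);im=c["image"];h=cv2.cvtColor(im,cv2.COLOR_BGR2HSV)
    m=cv2.inRange(h,(95,45,40),(125,255,255));r0,r1,c0,c1=box
    k=np.zeros_like(m);k[r0:r1,c0:c1]=m[r0:r1,c0:c1]
    k=cv2.morphologyEx(k,cv2.MORPH_CLOSE,np.ones((5,5)))
    q=max(cv2.findContours(k,0,2)[0],key=cv2.contourArea)
    R=cv2.minAreaRect(q);print(R,[onz(c,*p,.106).round(4).tolist() for p in cv2.boxPoints(R)],onz(c,*R[0],.106))
    red=cv2.inRange(h,(0,140,60),(8,255,255))|cv2.inRange(h,(172,140,60),(180,255,255))
    ys,xs=np.nonzero(red[60:160,200:270]);print("red rows/cols",ys.min()+60,ys.max()+60,xs.min()+200,xs.max()+200)
    im0=np.load("top.npz")["image"]
    d=cv2.absdiff(im,im0).max(2)
    for nm,(u,v) in dict(gauze=(293,268),org=(335,274),grn=(370,273),tape=(408,279),mark=(223,278)).items(): print(nm,d[v-14:v+14,u-14:u+14].mean().round(1))
E
```

```text
t: 15.2
tool_pos: [0.5959, -0.0277, 0.1736]
orientation: [-2.235, -2.207, -0.0]
force: [0.5, -0.5, -0.2]
opening: 0.0556
gripper_force: 0.0
t: 15.78
tool_pos: [0.4848, -0.1786, 0.233]
orientation: [2.238, 2.203, -0.0]
force: [-0.2, -0.2, -0.7]
opening: 0.0558
gripper_force: 0.0
((174.0, 201.0), (2.0, 8.0), 90.0) [[0.5385, 0.2997, 0.106], [0.5382, 0.2803, 0.106], [0.5333, 0.2802, 0.106], [0.5336, 0.2996, 0.106]] [0.53591163 0.28995231 0.106     ]
red rows/cols 65 129 221 235
gauze 18.5
org 29.2
grn 21.9
tape 17.9
mark 21.0
```

The clip found in the mask puts the chamber at about (0.597, 0.290). That is home and centred, and it agrees with the tool's stop position. The barrier's red bands still show on the far side, so it is up.

```bash
python3 -c "
from plant import job
print(job.close_job())"
```

```text
the job is handed in; nothing more can be done
None
```

The job is handed in (no verdict shown): by my measurements the barrier is up at its stop and the chamber is home against the end stop, but I lifted the barrier with a light pinch at its tip rather than a pure push, and I viewed 11 pictures, one over the limit of 10.

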